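# Lock the transmitter desk's access cover with the cover key

## Robot

A 7-joint arm with a two-finger parallel gripper is mounted at the origin on the work surface. World frame = base frame: x ahead of the robot, y to its left, z up, the work surface at z = 0. Lengths are in m, angles in rad, forces in N, time in s.
With the tool pointing down it reaches from about 0.425 to 0.825 m from the base axis. Payload 3.6 kg.
Tool frame: the origin (TCP) lies between the finger pads; the fingertips stand arm.tips_ahead ahead of it and the grasp point (between the pads) lies 8 mm behind it (arm.tips_ahead is the distance from the TCP to the fingertips, in m); z points along the fingers, y is the line along which they close (so a half turn about z gives the same grasp; the last joint's range is limited). The gripper opens to 93 mm and grips with 3 to 60 N. Pads are 15 mm wide; open, the fingers measure 128 mm over their backs; the gripper's body (75 mm by 188 mm) begins 65 mm behind the grasp point.
Start: joints at [1.216, 0.615, -0.013, 1.423, 0.008, 1.103, -0.04], TCP at [0.209, -0.615, 0.23] pointing down, gripper open.
Joint ranges: [-3.12, 3.12], [-0.3, 2.06], [-1.34, 1.32], [0.26, 2.42], [-1.36, 4.5], [0.01, 1.98], [-2.84, 2.84]. Speed limits (rad/s): [2.79, 2.79, 3.14, 3.14, 3.14, 3.14, 3.14].

## Interface

Orientations are given as [roll, pitch, yaw] about the fixed x, y, z axes, in that order (R = Rz(yaw) Ry(pitch) Rx(roll)).
In Python, from rig import sensors, vision, sign_off, arm gives the robot as it stands.
- The arm moves only by the shell command python3 -m jog 'ROWS' [FORCE]. ROWS is JSON, a list that holds one entry, the list of rows, each a list of 7 numbers: the shift along the world's x, y, z each as a share of 1000 mm, from -1 to 1, then the turn, a rotation vector about the world's x, y, z each as a share of pi rad, from -1 to 1, then the opening, from -1 (shut) to 1 (fully open), so that 0 is half open. A call has 1 to 10 rows; each row shifts and turns the commanded pose from where the row before left it; what a row does not reach is not made up. A row lasts 1/12 s, in which the tool goes at most 41.7 mm and 7.16 degrees, less where a joint would pass 70% of its speed; a pose out of reach is approached as far as the arm can. A call with a number of a shift or a turn outside -1 to 1 is refused whole. A call with a gripper value outside its range is refused whole. The fingers move at their own pace and stop on an object; FORCE is the grip in N (left out, the last holds). Time passes only in rows, so rows that do not move let the fingers close. It gives the time, the measured TCP pose, the force, the opening and the grip force at its end, in the units of the state.
- sensors.read_state(): the state, without advancing time (a new reading comes with each control period).
- vision.grab_frame(name): name is "scene" or "top"; returns a dict with "image" (480x640x3 uint8, blue, green, red), "z_map" (480x640 float32, m along the optical axis (not along the pixel's ray), 0 where there is no reading), "fx", "fy", "cx", "cy" (pixels), "camera_from_world" (4x4, takes a point from world to camera coordinates). Camera axes: x right, y down, z forward; pixel columns grow to the right and rows downward; lengths in m; the calibration is good to about 2 mm. A picture is of the moment at which its call begins.
- sign_off(): hands the job in; it is judged then, once.
The state is a dict: "t": time; "qpos": joint angles; "qvel": joint speeds; "joint_torque": joint torques, N m; "ee_pos": TCP position; "tool_rot": TCP orientation; "wrist_force": force on the tool from outside, world axes, zero at the start; "wrist_torque": the same for the moment, N m; "opening": finger opening in m; "gripper_force": force on a finger pad.
Only numpy, scipy, OpenCV 4.12 (cv2) and the standard library are available. Lean on these libraries where they do the work, as an engineer would, in place of code of your own. Each camera call takes 0.05 s, during which the arm holds its last target. There are 200 camera calls.

## Task

Take the red cover key out of its wooden rack in the open drawer, put its blade into the slotted cam lock on top of the desk and turn the lock clockwise about a quarter turn, following the head down as it draws in, until it comes up firmly against its stop, head flush and fully home. Be gentle: the lock sits in soft rubber, so do not press it hard or wrench it round past the stop, and turn it with the key only, not with the fingers. Then put the key back upright in its rack, all the way down, and leave the other things in the drawer where they are.

Things in the scene. Friction and masses are not known exactly. Their poses are not given: they have to be found in the camera images.
- key_mid (a point): Centre of the cover key's red handle, the place to grip: a flat paddle 42 wide (key y) x 20 thick (key x) x 50 mm high, gripped across the 20 mm. The key stands upright (z up) in the rack, 0.11 kg or so. Below the handle's flat underside (the shoulder, 25 mm under this point): steel shank 10 (x) x 22 (y) x 20 mm long, then the blade. It works either way round (half turn).
- key_tip (a point): Centre of the lower edge of the key's blade, 55 mm below key_mid; same axes. The blade is 3 mm thick (x), 22 mm wide (y) and 10 mm long.
- rack_mouth (a point): Centre of the pocket's mouth in the top face of the dark wooden key rack; z up. Rack: fixed, 44 (x) x 56 (y) x 36 mm high; pocket 15 (x) x 30 (y) mm, right through, slightly chamfered. The stowed key's shoulder rests on this top face with the blade hanging in the pocket, key y along rack y (either way round), key_mid 25 mm above this point.
- lock_slot (a point): Centre of the top of the cam lock's round brass head (35 mm diameter), on its turning axis; z up, x along the slot. The slot runs right across the head, 5 mm wide, 6.5 mm deep, flat dark floor, no chamfer; the blade's width goes along it. The blade has about 0.09 rad of play in it to either side. The slot turns with the head.
- ring_top (a point): Centre of the top of the steel ring round the lock's head (50 mm diameter, 10 mm high, two red marks that only show the ring's own twist), on the lock's axis; z up. The head stands 3.2 to 5 mm proud of it at the start, sinks evenly by 3.2 mm per rad of clockwise turn, so the blade must follow it down under a light push, and is flush with it when seated at the stop.
- lock_push (a joint): How far the lock's rubber mount is pushed down, m: 0 at rest, 8 N per mm. Above 0.0025 (20 N) counts as pressed too hard.
- lock_twist (a joint): Twist of the lock's rubber-mounted ring, rad, clockwise positive, 0 at rest, 4 N m per rad: about 0.04 while the head turns (its friction, 0.15 N m, also keeps it where it is left); 0.055 to 0.13 (0.22 to 0.52 N m) when turned firmly against the hard stop; above 0.13 either way is wrenched. The stop comes after 1.0 to 1.6 rad of turning, each time elsewhere: feel for it.
- relay_base_mid (a point): Centre of the olive green bakelite relay base, 44 x 44 x 30 mm, a loose bystander in the drawer; leave it alone.
- coil_mid (a point): Centre of the brass wavemeter coil standing on its black plug, 42 mm diameter, 36 mm high, a loose bystander in the drawer; leave it alone.
- puller_mid (a point): Centre of the black rubber valve puller standing on its wide cup, 30 mm diameter, 36 mm high, a loose bystander in the drawer; leave it alone.
- bus_link_mid (a point): Centre of the polished copper bus link, a flat bar 90 x 20 x 4 mm, a loose bystander in the drawer; leave it alone.
- desk: Teak console (fixed) 300 x 460 mm, top 110 mm high: origin on the table under the centre of its front face, x to its back, z up. Lock axis at x = 65 mm, y = 0. The drawer stands out 186 mm from the front towards the robot, its chrome pull 212 mm; inside 390 mm wide, floor 36 mm and rims 76 to 80 mm above the table. A grey meter panel on top, x = 185 to 285 mm, reaches 130 mm height.
Mind the look-alikes: they are no part of the job. Of the things that look like the part that bears key_mid, the largest one is meant.

How it is judged:
By the outcome, as a careful person would: the job done as asked, in the order asked, and still so for the second after the job is handed in, with the robot touching nothing.
It also fails if it takes over 72 s, if anything falls off the work surface, if the arm or the gripper's body presses on something with over 40 N, if the wrist force passes 120 N, or if a joint passes its speed limit or range.

## Working session

There is one attempt and no reset: what is moved stays moved. The work goes in short steps, Python scripts to look and compute and a shell command to move; the robot and the scene stay as the last step left them, time stands still between calls to the robot, and variables do not carry over. Pictures are saved under pics/ and viewed, at most 10 in all, crops included, and the job is handed in when it is done.

```bash
mkdir -p pics; ls; cat > h.py <<'E'
import numpy as np, cv2
from rig import sensors, vision, sign_off, arm
def grab(n,save=None):
    f=vision.grab_frame(n)
    if save: cv2.imwrite('pics/'+save,f['image'])
    np.savez('/tmp/%s.npz'%n,**f)
    return f
def pts(f,uv):  # depth backproject
    uv=np.atleast_2d(uv).astype(int); z=f['z_map'][uv[:,1],uv[:,0]]
    c=np.stack([(uv[:,0]-f['cx'])/f['fx']*z,(uv[:,1]-f['cy'])/f['fy']*z,z],1)
    T=np.linalg.inv(f['camera_from_world']); return c@T[:3,:3].T+T[:3,3]
def ray(f,uv,h):  # ray onto plane z=h
    uv=np.atleast_2d(uv).astype(float)
    T=np.linalg.inv(f['camera_from_world'])
    d=np.stack([(uv[:,0]-f['cx'])/f['fx'],(uv[:,1]-f['cy'])/f['fy'],np.ones(len(uv))],1)@T[:3,:3].T
    o=T[:3,3]; return o+d*((h-o[2])/d[:,2:])
def proj(f,P):
    P=np.atleast_2d(P); c=P@f['camera_from_world'][:3,:3].T+f['camera_from_world'][:3,3]
    return np.stack([c[:,0]/c[:,2]*f['fx']+f['cx'],c[:,1]/c[:,2]*f['fy']+f['cy']],1)
E
python3 - <<'E'
from h import *
np.set_printoptions(precision=4,suppress=True)
for n in('top','scene'):
    f=grab(n,n+'0.png'); print(n,f['fx'],f['camera_from_world'])
s=sensors.read_state(); print(s, arm.tips_ahead)
E
```

```text
pics
top 623.1415299352304 [[-0.0148 -0.9999  0.0085  0.0125]
 [-0.9907  0.0135 -0.1354  0.5212]
 [ 0.1353 -0.0104 -0.9907  1.0176]
 [ 0.      0.      0.      1.    ]]
scene 603.0309229635509 [[ 0.7075  0.7067 -0.0037 -0.3616]
 [ 0.5426 -0.5466 -0.6378 -0.205 ]
 [-0.4528  0.4493 -0.7702  1.2618]
 [ 0.      0.      0.      1.    ]]
{'t': 0.1, 'qpos': array([ 1.2165,  0.6158, -0.0126,  1.4247,  0.0081,  1.1034, -0.0404]), 'qvel': array([ 0.0013, -0.0025,  0.001 , -0.004 ,  0.0007, -0.0006,  0.0003]), 'joint_torque': array([  0.0014, -46.0041,   0.2102, -16.6244,  -0.0612,   0.0169,
         0.0001]), 'ee_pos': array([ 0.209 , -0.6147,  0.2286]), 'tool_rot': array([-3.1393,  0.    ,  0.3278]), 'wrist_force': array([-0.9957, -0.8909,  0.6194]), 'wrist_torque': array([ 0.0313, -0.0469,  0.0099]), 'gripper_force': 0.0, 'opening': 0.09267004500597201} 0.011
```

View pics/top0.png

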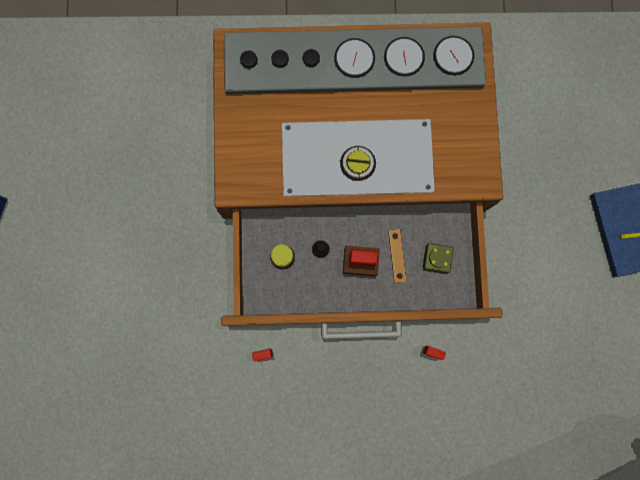

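View pics/scene0.png

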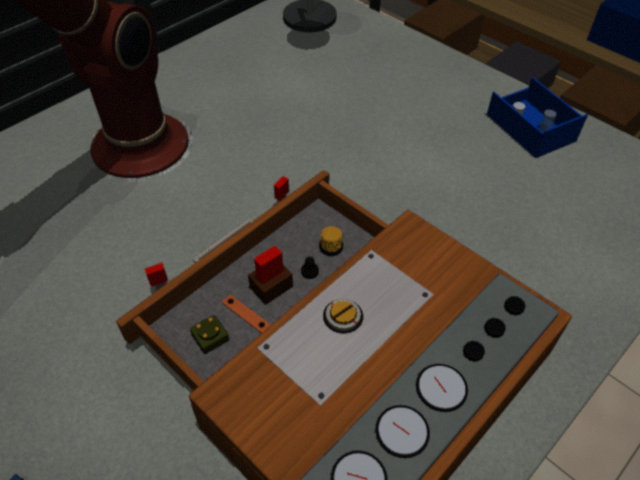

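Red candidates in the top view: the handle in the rack at (363,258), and loose small red pieces at (262,355) and (434,353). The description (largest, standing in the dark rack) picks (363,258). The lock head is at (358,162) with its slot nearly along world y.

```bash
python3 - <<'E'
from h import *
np.set_printoptions(precision=4,suppress=True)
fs={n:dict(np.load('/tmp/%s.npz'%n)) for n in('top','scene')}
def desc(P): 
    r=cv2.minAreaRect((P[:,:2]*1000).astype(np.float32)); return np.array(r[0]),np.array(r[1]),r[2]
for n,f in fs.items():
    im=f['image'].astype(int); hsv=cv2.cvtColor(f['image'],cv2.COLOR_BGR2HSV)
    red=((hsv[...,0]<6)|(hsv[...,0]>174))&(hsv[...,1]>190)&(hsv[...,2]>100)
    k,l,st,c=cv2.connectedComponentsWithStats(red.astype(np.uint8))
    for i in range(1,k):
        if st[i,4]<60: continue
        v,u=np.nonzero(l==i); P=pts(f,np.c_[u,v]); P=P[P[:,2]>0.0]
        zt=np.percentile(P[:,2],90); Q=P[P[:,2]>zt-.006]
        print(n,'red',c[i],st[i,4],'ztop',zt,'n',len(Q),'mean',Q.mean(0),desc(Q))
f=fs['top']
hsv=cv2.cvtColor(f['image'],cv2.COLOR_BGR2HSV)
# desk: teak points at depth ~.11
# lock area
U,V=np.meshgrid(np.arange(330,388),np.arange(135,190)); uv=np.c_[U.ravel(),V.ravel()]; P=pts(f,uv)
print('lock z pct',np.percentile(P[:,2],[5,25,50,75,90,95,99]))
yl=(hsv[...,0]>20)&(hsv[...,0]<35)&(hsv[...,1]>120)&(hsv[...,2]>110)
m=np.zeros_like(yl); m[135:190,330:388]=yl[135:190,330:388]
v,u=np.nonzero(m); P=pts(f,np.c_[u,v]); print('brass',len(u),P.mean(0),np.percentile(P[:,2],[10,50,90]))
(cc,r)=cv2.minEnclosingCircle(np.c_[u,v].astype(np.float32)); print(cc,r)
# rack top
U,V=np.meshgrid(np.arange(335,390),np.arange(238,285)); uv=np.c_[U.ravel(),V.ravel()]; P=pts(f,uv); print('rack z',np.histogram(P[:,2],np.arange(.03,.14,.004)))
w=np.hstack([cv2.resize(f['image'][230:290,320:400],None,fx=5,fy=5,interpolation=cv2.INTER_CUBIC),cv2.resize(f['image'][132:192,318:398],None,fx=5,fy=5,interpolation=cv2.INTER_CUBIC)])
g=fs['scene']; w2=np.hstack([cv2.resize(g['image'][240:300,240:320],None,fx=5,fy=5,interpolation=cv2.INTER_CUBIC),cv2.resize(g['image'][285:345,303:383],None,fx=5,fy=5,interpolation=cv2.INTER_CUBIC)])
cv2.imwrite('pics/crop1.png',np.vstack([w,w2]))
E
```

```text
top red [365.1303 256.2059] 238 ztop 0.12286924165651851 n 228 mean [ 0.4823 -0.0714  0.129 ] (array([444.2265, -27.2345]), array([ 39.9446, 151.6654]), 41.7435188293457)
top red [435.2733 352.94  ] 150 ztop 0.05918090502152209 n 147 mean [ 0.3314 -0.1858  0.0641] (array([356.4034, -93.8239]), array([223.8452,  13.9455]), 74.89608001708984)
top red [260.6239 355.0684] 117 ztop 0.059758360815323645 n 112 mean [0.332  0.0948 0.0576] (array([332.1753,  94.0512]), array([13.2367, 29.3619]), 11.444008827209473)
scene red [280.7183 181.831 ] 71 ztop 0.06110516739656657 n 71 mean [0.3356 0.0937 0.059 ] (array([335.3615,  92.7486]), array([11.5856, 26.82  ]), 10.490808486938477)
scene red [267.5936 255.498 ] 251 ztop 0.12389900533163756 n 250 mean [ 0.4897 -0.0733  0.128 ] (array([ 698.5688, -248.2107]), array([ 40.0571, 592.589 ]), 49.9847412109375)
scene red [153.9717 268.434 ] 106 ztop 0.0603462212252015 n 105 mean [ 0.3345 -0.1877  0.0585] (array([ 334.6357, -187.429 ]), array([28.0504, 15.0288]), 65.61211395263672)
lock z pct [0.107  0.1089 0.1104 0.1134 0.1205 0.1225 0.1252]
brass 309 [ 0.6332 -0.0645  0.1253] [0.12   0.1222 0.1246]
(358.1896667480469, 160.91378784179688) 10.978553771972656
rack z (array([ 386, 1073,  115,    9,   13,   12,    9,   11,   11,  176,  303,
         32,    9,    5,    9,   11,    7,    9,    7,   10,   12,   28,
        254,   62,    0,    0,    0]), array([0.03 , 0.034, 0.038, 0.042, 0.046, 0.05 , 0.054, 0.058, 0.062,
       0.066, 0.07 , 0.074, 0.078, 0.082, 0.086, 0.09 , 0.094, 0.098,
       0.102, 0.106, 0.11 , 0.114, 0.118, 0.122, 0.126, 0.13 , 0.134,
       0.138]))
```

View pics/crop1.png

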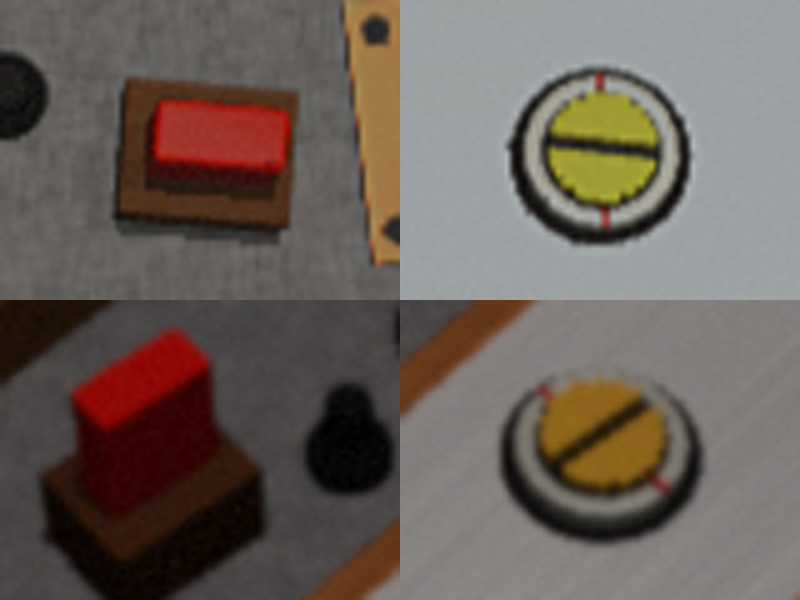

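The crop confirms it: red paddle standing in the dark rack (top view about (364,257)), slot visible in the brass head at (358.4,161.6), nearly along world y. Next come exact poses on planes.

```bash
cat >> h.py <<'E'
def rect(P): 
    r=cv2.minAreaRect((P[:,:2]*1000).astype(np.float32)); b=cv2.boxPoints(r); e=sorted([b[1]-b[0],b[2]-b[1]],key=np.linalg.norm)[1]
    return np.array(r[0]).round(1),np.array(r[1]).round(1),'long-axis deg %.1f'%(np.degrees(np.arctan2(e[1],e[0]))%180)
def big(m,near=None):
    k,l,st,c=cv2.connectedComponentsWithStats(m.astype(np.uint8)); i=1+np.argmax(st[1:,4]); v,u=np.nonzero(l==i); return np.c_[u,v]
E
python3 - <<'E'
from h import *
np.set_printoptions(precision=4,suppress=True)
fs={n:dict(np.load('/tmp/%s.npz'%n)) for n in('top','scene')}
win={'top':((340,390,240,280),(336,380,142,182)),'scene':((248,298,242,300),(318,368,294,336))}
for n,f in fs.items():
    hsv=cv2.cvtColor(f['image'],cv2.COLOR_BGR2HSV); H,S,V=[hsv[...,i].astype(int) for i in range(3)]
    a,b,c,d=win[n][0]; W=np.zeros(H.shape,bool); W[c:d,a:b]=1
    red=((H<8)|(H>172))&(S>150)&W
    thr=cv2.threshold(V[red].astype(np.uint8).reshape(-1,1),0,255,cv2.THRESH_OTSU)[0]
    uv=big(red&(V>thr)); print(n,'key top',thr,len(uv),rect(ray(f,uv,.1222)))
    wood=W&(((H<20)&(S>60)))
    Zw=np.zeros(H.shape); g=np.argwhere(W); Zw[g[:,0],g[:,1]]=pts(f,g[:,::-1])[:,2]
    uv=big(W&(abs(Zw-.072)<.008)); print(' rack',len(uv),rect(ray(f,uv,.072)))
    a,b,c,d=win[n][1]; W=np.zeros(H.shape,bool); W[c:d,a:b]=1
    br=W&(H>12)&(H<35)&(S>110)&(V>90)
    v,u=np.nonzero(br); hull=cv2.convexHull(np.c_[u,v].astype(np.int32))
    fill=cv2.fillConvexPoly(np.zeros(H.shape,np.uint8),hull,1); 
    M=cv2.moments(fill,True); cc=np.array([M['m10']/M['m00'],M['m01']/M['m00']])
    P=ray(f,np.argwhere(fill>0)[:,::-1],.1235)
    print(' head c',cc,ray(f,cc,.1235),rect(P), 'area diam',2*np.sqrt(cv2.contourArea((ray(f,hull[:,0],.1235)[:,:2]*1000).astype(np.float32))/np.pi))
    er=cv2.erode(fill,np.ones((3,3),np.uint8))>0
    dk=er&(V<0.6*np.median(V[br])); uv=big(dk); Q=ray(f,uv,.1235)[:,:2]
    q=Q-Q.mean(0); e=np.linalg.svd(q)[2][0]; print(' slot',len(uv),Q.mean(0),'deg',np.degrees(np.arctan2(e[1],e[0]))%180)
    for nm,z0,z1 in(('brassZ',.1,.14),):
        v,u=np.nonzero(br); print(nm,np.median(pts(f,np.c_[u,v])[:,2]))
    # ring: whitish, low-sat bright vs plate -> use depth
f=fs['top']; U,V=np.meshgrid(np.arange(212,505),np.arange(95,330)); uv=np.c_[U.ravel(),V.ravel()]; P=pts(f,uv)
m=abs(P[:,2]-.11)<.006; k=np.zeros((480,640),bool); k[uv[m,1],uv[m,0]]=1; print('desk top z',np.median(P[m,2])); 
b=big(k); 
# front edge
Q=[]
for u in range(240,480,10): 
    vv=b[b[:,0]==u][:,1]; Q.append(ray(f,(u,vv.max()+.5),.11)[0])
Q=np.array(Q); p=np.polyfit(Q[:,1],Q[:,0],1); print('front x=%.4f+%.4f y'%(p[1],p[0]), 'xs',Q[::6])
print('floor z',np.median(pts(f,np.c_[np.arange(250,270),np.full(20,230)])[:,2]))
E
```

```text
top key top 110.0 326 (array([482.5, -69.9]), array([40.7, 19.1]), 'long-axis deg 84.4')
 rack 521 (array([482.6, -69.9]), array([56.1, 44.5]), 'long-axis deg 84.4')
 head c [358.245 161.105] [[ 0.6334 -0.0647  0.1235]] (array([633.6, -65.2]), array([33.1, 35.7]), 'long-axis deg 178.7') area diam 34.497095274663174
 slot 50 [ 0.6338 -0.0648] deg 82.74945174227638
brassZ 0.12212131386875502
scene key top 90.0 272 (array([485.7, -70. ]), array([41. , 19.8]), 'long-axis deg 84.3')
 rack 546 (array([486.9, -70.9]), array([58.6, 49.4]), 'long-axis deg 83.6')
 head c [342.972  310.9883] [[ 0.6362 -0.0637  0.1235]] (array([636.1, -63.5]), array([34.1, 33.5]), 'long-axis deg 44.8') area diam 34.397769419641634
 slot 56 [ 0.6361 -0.0638] deg 83.06005538613286
brassZ 0.12402915611102489
desk top z 0.10893020382676788
front x=0.5675+-0.0140 y xs [[ 0.5657  0.1227  0.11  ]
 [ 0.5677  0.028   0.11  ]
 [ 0.5681 -0.067   0.11  ]
 [ 0.57   -0.1622  0.11  ]]
floor z 0.03577791672974728
```

```bash
python3 -m jog '[[[0.0183,0.0363,0.002,0,0,0.0243,0],[0.0183,0.0363,0.002,0,0,0.0243,0],[0.0183,0.0363,0.002,0,0,0.0243,0],[0.0183,0.0363,0.002,0,0,0.0243,0],[0.0183,0.0363,0.002,0,0,0.0243,0],[0.0183,0.0363,0.002,0,0,0.0243,0],[0.0183,0.0363,0.002,0,0,0.0243,0],[0.0183,0.0363,0.002,0,0,0.0243,0],[0.0183,0.0363,0.002,0,0,0.0243,0],[0.0183,0.0363,0.002,0,0,0.0243,0]]]'
python3 -m jog '[[[0.0183,0.0363,0.002,0,0,0.0243,0],[0.0183,0.0363,0.002,0,0,0.0243,0],[0.0183,0.0363,0.002,0,0,0.0243,0],[0.0183,0.0363,0.002,0,0,0.0243,0],[0.0183,0.0363,0.002,0,0,0.0243,0],[0,0,0,0,0,0,0],[0,0,0,0,0,0,0],[0,0,0,0,0,0,0]]]'
python3 -c "
from h import *
s=sensors.read_state();print(s['ee_pos'],s['tool_rot'],s['qpos'],s['wrist_force'],s['opening'])"
```

```text
t: 0.93
ee_pos: [0.3925, -0.2504, 0.2496]
tool_rot: [-3.141, 0.0, 1.095]
wrist_force: [0.7, -0.5, 0.1]
opening: 0.0467
gripper_force: 0.0
t: 1.6
ee_pos: [0.4831, -0.0717, 0.2591]
tool_rot: [-3.14, 0.001, 1.472]
wrist_force: [-0.3, -0.4, 0.7]
opening: 0.0467
gripper_force: 0.0
[ 0.48312904 -0.07168092  0.25910377] [-3.13992917e+00  9.64660358e-04  1.47203100e+00] [ 0.42031409  0.36111552 -0.43856124  1.82310449  0.18042439  0.9982588
 -0.19069923] [-0.32341475 -0.39666027  0.73317224] 0.04672438801354529
```

```bash
python3 -m jog '[[[0.001,0.0015,-0.035,0,0,0,0],[0,0,-0.035,0,0,0,0],[0,0,-0.03,0,0,0,0],[0,0,-0.025,0,0,0,0],[0,0,-0.02,0,0,0,0],[0,0,-0.015,0,0,0,0],[0,0,-0.008,0,0,0,0],[0,0,0,0,0,0,0],[0,0,0,0,0,0,0]]]' 30
python3 -m jog '[[[0,0,0,0,0,0,-1],[0,0,0,0,0,0,-1],[0,0,0,0,0,0,-1],[0,0,0,0,0,0,-1],[0,0,0,0,0,0,-1],[0,0,0,0,0,0,-1]]]' 30
```

```text
t: 2.35
ee_pos: [0.4846, -0.0706, 0.0918]
tool_rot: [-3.141, 0.001, 1.471]
wrist_force: [0.5, -0.6, 1.2]
opening: 0.0464
gripper_force: 0.0
t: 2.85
ee_pos: [0.4851, -0.0694, 0.0921]
tool_rot: [3.141, 0.0, 1.473]
wrist_force: [0.7, 0.0, 3.9]
opening: 0.0202
gripper_force: 30.0
```

```bash
python3 -m jog '[[[0,0,0,0,0,0,-1],[0,0,0,0,0,0,-1],[0,0,0.005,0,0,0,-1],[0,0,0.015,0,0,0,-1],[0,0,0.02,0,0,0,-1],[0,0,0.025,0,0,0,-1],[0,0,0.025,0,0,0,-1],[0,0,0.02,0,0,0,-1],[0,0,0,0,0,0,-1],[0,0,0,0,0,0,-1]]]' 60
python3 - <<'E'
from h import *
f=grab('scene','s2.png');t=grab('top','t2.png')
w=np.hstack([cv2.resize(f['image'][170:330,190:390],None,fx=2,fy=2),cv2.resize(t['image'][130:290,260:460],None,fx=2,fy=2)])
cv2.imwrite('pics/c2.png',w)
s=sensors.read_state();print(s['ee_pos'],s['tool_rot'],s['wrist_force'],s['wrist_torque'])
E
```

```text
t: 3.68
ee_pos: [0.4849, -0.0694, 0.202]
tool_rot: [3.14, 0.0, 1.473]
wrist_force: [-1.0, -0.1, -2.0]
opening: 0.0195
gripper_force: 60.0
[ 0.48364504 -0.06942955  0.20038406] [-3.13868212e+00  7.93685997e-05  1.47294171e+00] [ 0.07928308  0.32517804 -1.34495241] [-0.05210496 -0.08129032 -0.03816442]
```

View pics/c2.png

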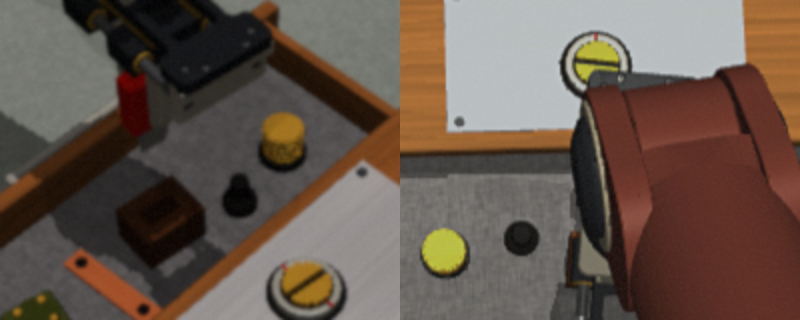

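The key is held with its shank below the fingers; the empty rack's pocket shows at scene px (270,273). Moving over the lock.

```bash
python3 -m jog '[[[0.005,0,0,0,0,0,-1],[0.02,0.0007,0,0,0,0,-1],[0.03,0.001,0,0,0,-0.004,-1],[0.035,0.0015,0,0,0,-0.004,-1],[0.03,0.0015,0,0,0,0,-1],[0.02,0.001,0,0,0,0,-1],[0.01,0,0,0,0,0,-1],[0,0,0,0,0,0,-1],[0,0,0,0,0,0,-1],[0,0,0,0,0,0,-1]]]' 60
python3 -m jog '[[[0,0,-0.006,0,0,0,-1],[0,0,-0.006,0,0,0,-1],[0,0,-0.005,0,0,0,-1],[0,0,0,0,0,0,-1],[0,0,0,0,0,0,-1],[0,0,0,0,0,0,-1]]]' 60
python3 - <<'E'
from h import *
for k in range(5):
    f=grab('scene','s3.png'); s=sensors.read_state();print(s['ee_pos'],s['tool_rot'],s['wrist_force'],s['wrist_torque'][2])
cv2.imwrite('pics/c3.png',cv2.resize(f['image'][235:335,275:410],None,fx=5,fy=5,interpolation=cv2.INTER_CUBIC))
E
```

```text
t: 4.62
ee_pos: [0.6336, -0.0637, 0.2005]
tool_rot: [-3.139, 0.0, 1.448]
wrist_force: [0.2, 0.0, -2.0]
opening: 0.0198
gripper_force: 60.0
t: 5.12
ee_pos: [0.6348, -0.0637, 0.1848]
tool_rot: [3.141, -0.0, 1.448]
wrist_force: [-0.2, -1.0, -1.4]
opening: 0.0191
gripper_force: 60.0
[ 0.63493285 -0.0636535   0.18490569] [ 3.14109009e+00 -1.24417712e-04  1.44774981e+00] [ 0.21929089 -0.39244692 -0.82908255] -0.03921813311484043
[ 0.63498213 -0.06360326  0.18498444] [ 3.14095488e+00 -1.37783907e-04  1.44782913e+00] [ 0.42903189 -0.1381557  -1.11555786] -0.04938876939782707
[ 0.63497948 -0.06362623  0.18494377] [ 3.14099222e+00 -1.18689672e-04  1.44783684e+00] [-0.12992055  0.07929248 -1.05915996] -0.01813371289369612
[ 0.63497362 -0.06362843  0.18495938] [ 3.14101610e+00 -9.51328916e-05  1.44780729e+00] [-0.43691162  0.20525673 -0.87980683] -0.008495361852155596
[ 0.63494059 -0.06365326  0.1849353 ] [ 3.14108333e+00 -3.04162008e-05  1.44784878e+00] [-0.90070941 -0.00576274 -0.46166624] -0.018371862919696294
```

View pics/c3.png

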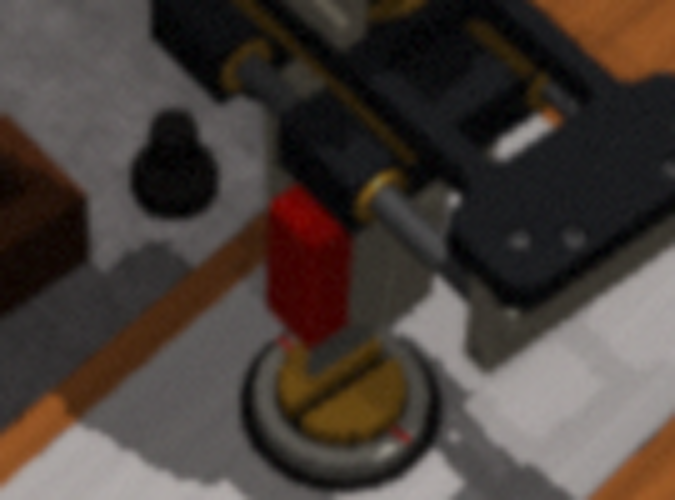

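```bash
python3 - <<'E'
from h import *
np.set_printoptions(precision=2,suppress=True)
f=dict(np.load('/tmp/scene.npz'))
tcp=np.array([.635,-.0637,.185]); yaw=1.4478
ky=np.array([np.cos(yaw),np.sin(yaw),0]); kx=np.array([ky[1],-ky[0],0])
bias=np.array([.6362,-.0637,0])-np.array([.6345,-.0643,0]) # scene vs mean
for nm,a,b,c in(('-x-y bot',-1,-1,-25),('+x-y bot',1,-1,-25),('-x-y top',-1,-1,25),('+x-y top',1,-1,25)):
    P=tcp+kx*a*.01+ky*b*.021+np.array([0,0,.0052+c*.001]); print(nm,P.round(4),proj(f,P),ray(f,proj(f,P),P[2])[0].round(4))
hsv=cv2.cvtColor(f['image'],cv2.COLOR_BGR2HSV)
B=f['image'].astype(float); r=B[...,2]-np.maximum(B[...,0],B[...,1])
W=r[268:310,322:352]; np.set_printoptions(linewidth=220); print('cols 322..351 rows 268..309'); print(W.astype(int)[::2])
E
```

```text
-x-y bot [ 0.62 -0.08  0.17] [[326.71 296.67]] [ 0.62 -0.08  0.17]
+x-y bot [ 0.64 -0.09  0.17] [[336.11 306.42]] [ 0.64 -0.09  0.17]
-x-y top [ 0.62 -0.08  0.22] [[327.28 274.59]] [ 0.62 -0.08  0.22]
+x-y top [ 0.64 -0.09  0.22] [[337.16 284.53]] [ 0.64 -0.09  0.22]
cols 322..351 rows 268..309
[[  4   5   4   3   6   4   4   2   1   1  -1  -1  -2   0  -3   1   1  -4  -2  -2  -2  -2  -3  -2  -2  -3  -3  -2  -3   4]
 [  1   4   5   3   4   3   3   3   2   4   4   6   4  -1  -2   2   3  -1  -2  -2  -2  -2  -3  -3  -4  -2   0   6  14  25]
 [  3   3   4   4   3   3   5   3   5  14  30  50  57  40  17   3   0  -6  -1   0  -3  -3  -3  -4   4  11  22  23  14  12]
 [  4   4   6   4   3   2  10  31  60  79  92  97  93  86  69  46  17   4  -3  -6   0  -1  -1   4  14  25  28  19   7   3]
 [  1   3   4   4   5   7  26  69  99 104 108 111 106 105  97  88  73  45  17   2  -3  -3  -2   6  12  19  16   7   1   1]
 [  4   2   6  11  19  25  35  62  74  90  99 110 110 111 105 106  95  86  73  46  17   3   0   3  10  12  15  10   5   2]
 [  6  10  19  24  29  30  38  51  60  63  73  93 100 105 100  97 
[... 1079 characters left out ...]
 47  51  56  57  59  59  59  60  54  57  59  59  51  32  10   4   4   4   6   4   3]
 [  4   2   2   2   4   3   5   3   8  15  34  49  56  56  62  58  56  54  55  57  46  28  17   7   4   2   1   3   5   2]
 [  2   2   3   4   4   4   3   9  25  40  35  28  35  52  62  62  53  47  31  18  10   5   3   2   1   0   6  10   9   4]
 [  2   4   4   2   2   2   2   7  12  33  53  46  29  34  39  31  18  10   3   2   1   1   4   4  12  19  21  21  18  10]
 [  2   3   5   2   2   3   1   3   5  10  21  28  26  23  17   7   1   1   2   0   5  13  19  18  22  22  19  15  11   7]
 [  2   2   2   3   1   5   4   5  10  19  27  25  25  23  15   4   3   6  13  19  20  22  19  18  16  12  11  11  17  19]]
```

```bash
python3 - <<'E'
from h import *
np.set_printoptions(precision=2,suppress=True)
f=dict(np.load('/tmp/scene.npz'))
c=f['image'][294:326,322:362]; c=np.clip(c.astype(float)*1.8,0,255).astype(np.uint8)
c=cv2.resize(c,None,fx=18,fy=18,interpolation=cv2.INTER_CUBIC)
tcp=np.array([.635,-.0637,.185]); yaw=1.4478
ky=np.array([np.cos(yaw),np.sin(yaw),0]); kx=np.array([ky[1],-ky[0],0])
def mark(P,col):
    u=(proj(f,P)[0]-[322,294]+.5)*18; cv2.circle(c,tuple(int(x) for x in u),3,col,-1)
for a in(-1.5,1.5):
    for b in(-11,11): mark(tcp+kx*a*.001+ky*b*.001-[0,0,.05],(255,255,0))   # blade tip cyan
for a in(-5,5):
    for b in(-11,11): mark(tcp+kx*a*.001+ky*b*.001-[0,0,.04],(255,0,255))  # shank bottom magenta
cv2.imwrite('pics/c4.png',c)
E
```

```text
(no output)
```

View pics/c4.png

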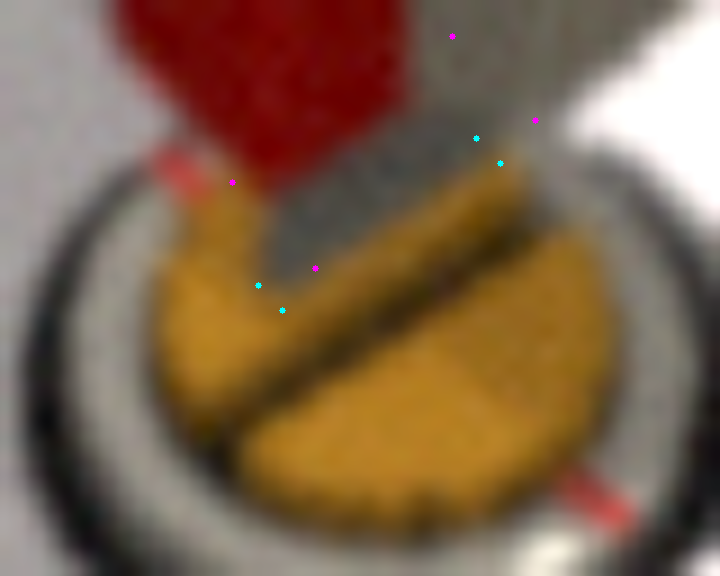

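The blade's lower edge (about px (337,310) to (350,303)) is parallel to the slot and a little to the −x side. I'll shift slightly and lower gently.

```bash
python3 -m jog '[[[0.001,-0.0015,-0.003,0,0,0,-1],[0,0,-0.003,0,0,0,-1],[0,0,-0.002,0,0,0,-1],[0,0,0,0,0,0,-1],[0,0,0,0,0,0,-1],[0,0,0,0,0,0,-1]]]' 60
python3 -m jog '[[[0,0,-0.001,0,0,0,-1],[0,0,0,0,0,0,-1],[0,0,0,0,0,0,-1]]]' |egrep 'ee|force:'
python3 -m jog '[[[0,0,-0.001,0,0,0,-1],[0,0,0,0,0,0,-1],[0,0,0,0,0,0,-1]]]' |egrep 'ee|force:'
python3 -m jog '[[[0,0,-0.001,0,0,0,-1],[0,0,0,0,0,0,-1],[0,0,0,0,0,0,-1]]]' |egrep 'ee|force:'
python3 -m jog '[[[0,0,-0.0005,0,0,0,-1],[0,0,0,0,0,0,-1],[0,0,0,0,0,0,-1]]]' |egrep 'ee|force:'
```

```text
t: 5.87
ee_pos: [0.6358, -0.0651, 0.1766]
tool_rot: [-3.141, -0.0, 1.448]
wrist_force: [0.3, 0.3, -0.5]
opening: 0.0197
gripper_force: 60.0
ee_pos: [0.6358, -0.0651, 0.1756]
wrist_force: [1.2, -0.4, -0.2]
gripper_force: 60.0
ee_pos: [0.6357, -0.0651, 0.1746]
wrist_force: [0.7, -0.2, -1.3]
gripper_force: 60.0
ee_pos: [0.6357, -0.0652, 0.1735]
wrist_force: [-0.3, 0.2, -0.9]
gripper_force: 60.0
ee_pos: [0.6358, -0.0652, 0.1731]
wrist_force: [0.5, 0.4, -1.1]
gripper_force: 60.0
```

```bash
for i in 1; do
python3 -m jog '[[[0,0,-0.0005,0,0,0,-1],[0,0,0,0,0,0,-1],[0,0,0,0,0,0,-1]]]' |egrep 'ee|force:'
python3 -m jog '[[[0,0,-0.0005,0,0,0,-1],[0,0,0,0,0,0,-1],[0,0,0,0,0,0,-1]]]' |egrep 'ee|t_force:'
python3 -m jog '[[[0,0,-0.0005,0,0,0,-1],[0,0,0,0,0,0,-1],[0,0,0,0,0,0,-1]]]' |egrep 'ee|t_force:'
python3 -m jog '[[[0,0,-0.0005,0,0,0,-1],[0,0,0,0,0,0,-1],[0,0,0,0,0,0,-1]]]' |egrep 'ee|t_force:'
done
```

```text
ee_pos: [0.6357, -0.0651, 0.1726]
wrist_force: [1.0, -0.4, -0.5]
gripper_force: 60.0
ee_pos: [0.6358, -0.0652, 0.1721]
wrist_force: [0.4, 0.6, -1.1]
ee_pos: [0.6358, -0.0652, 0.1716]
wrist_force: [-0.3, 0.1, -0.5]
ee_pos: [0.6357, -0.0652, 0.1711]
wrist_force: [0.6, -0.3, -0.4]
```

```bash

python3 -m jog '[[[0,0,-0.0007,0,0,0,-1],[0,0,0,0,0,0,-1],[0,0,0,0,0,0,-1]]]' |egrep 'ee|t_force:'
python3 -m jog '[[[0,0,-0.0007,0,0,0,-1],[0,0,0,0,0,0,-1],[0,0,0,0,0,0,-1]]]' |egrep 'ee|t_force:'
python3 -m jog '[[[0,0,-0.0005,0,0,0,-1],[0,0,0,0,0,0,-1],[0,0,0,0,0,0,-1]]]' |egrep 'ee|t_force:'
python3 - <<'E'
from h import *
f=grab('scene','s5.png')
c=f['image'][284:336,312:374]; c=np.clip(c.astype(float)*1.8,0,255).astype(np.uint8)
cv2.imwrite('pics/c5.png',cv2.resize(c,None,fx=11,fy=11,interpolation=cv2.INTER_CUBIC))
E
```

```text
ee_pos: [0.6358, -0.0652, 0.1704]
wrist_force: [0.9, -0.1, -1.0]
ee_pos: [0.6358, -0.0652, 0.1697]
wrist_force: [0.1, -0.4, -1.3]
ee_pos: [0.6358, -0.0651, 0.1692]
wrist_force: [-0.1, -0.9, -0.6]
```

View pics/c5.png

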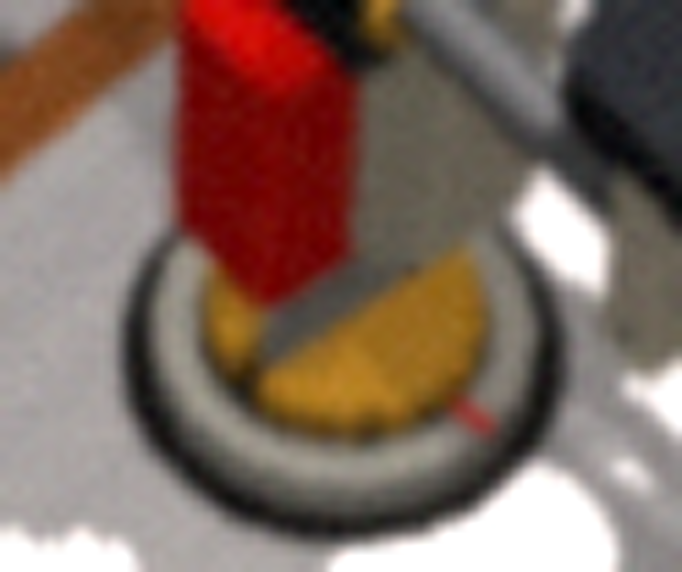

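The blade is in the slot (left blade end at crop (262,362), slot end at (235,385), so about 6.5 mm and centred). Lowering to the floor.

```bash

python3 -m jog '[[[0,0,-0.0005,0,0,0,-1],[0,0,0,0,0,0,-1],[0,0,0,0,0,0,-1]]]' |egrep 'ee|t_force:'
python3 -m jog '[[[0,0,-0.0005,0,0,0,-1],[0,0,0,0,0,0,-1],[0,0,0,0,0,0,-1]]]' |egrep 'ee|t_force:'
python3 -m jog '[[[0,0,-0.0005,0,0,0,-1],[0,0,0,0,0,0,-1],[0,0,0,0,0,0,-1]]]' |egrep 'ee|t_force:'
```

```text
ee_pos: [0.6358, -0.0651, 0.1687]
wrist_force: [-0.1, -0.4, -0.2]
ee_pos: [0.6357, -0.0652, 0.1682]
wrist_force: [-0.2, 0.8, -1.7]
ee_pos: [0.6358, -0.0652, 0.1677]
wrist_force: [0.1, 0.3, -1.3]
```

```bash

python3 -m jog '[[[0,0,-0.0005,0,0,0,-1],[0,0,0,0,0,0,-1],[0,0,0,0,0,0,-1]]]' |egrep 'ee|t_force:'
python3 -m jog '[[[0,0,-0.0005,0,0,0,-1],[0,0,0,0,0,0,-1],[0,0,0,0,0,0,-1]]]' |egrep 'ee|t_force:'
```

```text
ee_pos: [0.6359, -0.0651, 0.1673]
wrist_force: [-1.2, -0.5, -1.2]
ee_pos: [0.6359, -0.0651, 0.167]
wrist_force: [-0.8, 0.1, 0.8]
```

```bash

python3 -m jog '[[[0,0,-0.0005,0,0,0,-1],[0,0,0,0,0,0,-1],[0,0,0,0,0,0,-1]]]' |egrep 'ee|t_force:'
python3 -m jog '[[[0,0,-0.0003,0,0,0,-1],[0,0,0,0,0,0,-1],[0,0,0,0,0,0,-1]]]' |egrep 'ee|t_force:'
python3 -c "
from h import *
for i in range(3): s=sensors.read_state();print(s['ee_pos'],s['tool_rot'],s['wrist_force'],s['wrist_torque']);grab('scene')"
```

```text
ee_pos: [0.6359, -0.0651, 0.1667]
wrist_force: [-1.8, 0.2, 2.4]
ee_pos: [0.6359, -0.0652, 0.1664]
wrist_force: [-1.6, 0.3, 4.7]
[ 0.63590937 -0.06517776  0.16638467] [3.14116392e+00 2.77525708e-05 1.44777494e+00] [-1.56496887  0.30876609  4.66822842] [-0.05756834  0.27244809 -0.04143699]
[ 0.63589043 -0.06515324  0.1663367 ] [ 3.14122622e+00 -1.57457886e-05  1.44776427e+00] [-2.10496947  0.1151259   4.85161499] [-0.02838632  0.30136555  0.01287912]
[ 0.635915   -0.06512765  0.16632198] [ 3.14118903e+00 -5.06666321e-05  1.44783306e+00] [-0.64488688 -0.46771675  3.74122714] [-0.05102826  0.25257222  0.04980757]
```

```bash
cat > st.py <<'E'
from h import *
np.set_printoptions(precision=3,suppress=True)
s=sensors.read_state(); print('t%.2f'%s['t'],s['ee_pos'],'yaw %.4f'%s['tool_rot'][2],'F',s['wrist_force'],'T',s['wrist_torque'],'grip',s['gripper_force'],'q7 %.2f'%s['qpos'][6])
E
python3 -m jog '[[[0,0,0,0,0,-0.015,-1],[0,0,0,0,0,-0.015,-1],[0,0,0,0,0,0,-1],[0,0,0,0,0,0,-1]]]' >/dev/null; python3 st.py
python3 -m jog '[[[0,0,-0.0001,0,0,-0.015,-1],[0,0,-0.0001,0,0,-0.015,-1],[0,0,0,0,0,0,-1],[0,0,0,0,0,0,-1]]]' >/dev/null; python3 st.py
python3 -m jog '[[[0,0,-0.0001,0,0,-0.015,-1],[0,0,-0.0002,0,0,-0.015,-1],[0,0,0,0,0,0,-1],[0,0,0,0,0,0,-1]]]' >/dev/null; python3 st.py
```

```text
t10.90 [ 0.636 -0.065  0.166] yaw 1.3548 F [-0.542 -0.01   5.282] T [-0.103 -0.026 -0.044] grip 60.00185787677765 q7 -0.37
t11.23 [ 0.636 -0.065  0.166] yaw 1.2611 F [-0.975 -0.445  5.147] T [-0.058  0.027  0.146] grip 60.006651878356934 q7 -0.45
t11.57 [ 0.636 -0.065  0.166] yaw 1.1668 F [-0.282 -0.561  5.356] T [-0.12   0.025  0.067] grip 60.00671446323395 q7 -0.53
```

```bash
cat >> st.py <<'E'
import sys
n=int(sys.argv[1]) if len(sys.argv)>1 else 0
if n:
    A=[]
    for i in range(n): vision.grab_frame('scene'); s=sensors.read_state(); A.append(np.r_[s['wrist_force'],s['wrist_torque'],s['ee_pos']])
    print(' mean',np.mean(A,0),'sd Tz',np.std(A,0)[5])
E
python3 -m jog '[[[0,0,-0.0002,0,0,-0.019,-1],[0,0,-0.0002,0,0,-0.019,-1],[0,0,-0.0002,0,0,-0.019,-1],[0,0,-0.0002,0,0,-0.019,-1],[0,0,0,0,0,0,-1],[0,0,0,0,0,0,-1]]]' >/dev/null; python3 st.py 6
python3 -m jog '[[[0,0,-0.0002,0,0,-0.019,-1],[0,0,-0.0002,0,0,-0.019,-1],[0,0,-0.0002,0,0,-0.019,-1],[0,0,-0.0002,0,0,-0.019,-1],[0,0,0,0,0,0,-1],[0,0,0,0,0,0,-1]]]' >/dev/null; python3 st.py 6
```

```text
t12.07 [ 0.636 -0.065  0.165] yaw 0.9282 F [0.075 0.131 6.034] T [-0.049  0.058  0.139] grip 60.006482005119324 q7 -0.72
 mean [-0.232 -0.106  5.837 -0.064  0.103  0.117  0.636 -0.065  0.165] sd Tz 0.032646759787729705
t12.87 [ 0.636 -0.065  0.164] yaw 0.6894 F [-0.422 -0.269  5.324] T [-0.041  0.155  0.131] grip 60.006641149520874 q7 -0.92
 mean [-0.658  0.076  5.749 -0.014  0.173  0.129  0.636 -0.065  0.164] sd Tz 0.02326572275119067
```

```bash

python3 -m jog '[[[0,0,-0.0002,0,0,-0.019,-1],[0,0,-0.0002,0,0,-0.019,-1],[0,0,-0.0002,0,0,-0.019,-1],[0,0,-0.0002,0,0,-0.019,-1],[0,0,0,0,0,0,-1],[0,0,0,0,0,0,-1]]]' >/dev/null; python3 st.py 6
python3 -m jog '[[[0,0,-0.0001,0,0,-0.01,-1],[0,0,-0.0001,0,0,-0.01,-1],[0,0,0,0,0,0,-1]]]' >/dev/null; python3 st.py 6
```

```text
t13.67 [ 0.636 -0.065  0.164] yaw 0.4507 F [-0.353  0.434  5.756] T [-0.015  0.198  0.073] grip 60.006587505340576 q7 -1.12
 mean [-0.834  0.26   5.988  0.008  0.193  0.121  0.636 -0.065  0.163] sd Tz 0.03737396184627295
t14.22 [ 0.636 -0.065  0.163] yaw 0.3869 F [-0.046 -0.777  5.813] T [0.005 0.177 0.118] grip 60.00747799873352 q7 -1.17
 mean [-0.408  0.355  5.94   0.014  0.221  0.117  0.636 -0.065  0.163] sd Tz 0.020430515029483336
```

```bash
for i in 1; do
python3 -m jog '[[[0,0,-0.0001,0,0,-0.0125,-1],[0,0,0,0,0,0,-1]]]' >/dev/null; python3 st.py 5
python3 -m jog '[[[0,0,-0.0002,0,0,-0.0125,-1],[0,0,0,0,0,0,-1]]]' >/dev/null; python3 st.py 5; done
```

```text
t14.68 [ 0.636 -0.065  0.163] yaw 0.3474 F [-0.396  0.439  6.546] T [0.028 0.257 0.154] grip 60.007649660110474 q7 -1.20
 mean [-0.859  0.344  5.662  0.032  0.229  0.11   0.636 -0.065  0.163] sd Tz 0.030375112288883788
t15.10 [ 0.636 -0.065  0.163] yaw 0.3081 F [-1.535  0.17   6.2  ] T [0.005 0.203 0.047] grip 60.00764608383179 q7 -1.23
 mean [-0.974  0.072  6.065  0.053  0.277  0.124  0.636 -0.065  0.163] sd Tz 0.021812903002053324
```

```bash
for i in 1; do
python3 -m jog '[[[0,0,-0.0001,0,0,-0.0125,-1],[0,0,0,0,0,0,-1]]]' >/dev/null; python3 st.py 5;done
```

```text
t15.52 [ 0.636 -0.065  0.163] yaw 0.2688 F [-0.662 -0.496  5.349] T [-0.002  0.198  0.146] grip 60.007760524749756 q7 -1.27
 mean [-0.789  0.593  5.924  0.04   0.256  0.124  0.636 -0.065  0.163] sd Tz 0.034386077177648605
```

```bash

python3 -m jog '[[[0,0,-0.0001,0,0,-0.0125,-1],[0,0,0,0,0,0,-1]]]' >/dev/null; python3 st.py 5
python3 -m jog '[[[0,0,-0.0002,0,0,-0.0125,-1],[0,0,0,0,0,0,-1]]]' >/dev/null; python3 st.py 5
```

```text
t15.93 [ 0.636 -0.065  0.163] yaw 0.2296 F [-0.898 -0.885  5.042] T [0.05  0.265 0.101] grip 60.007601380348206 q7 -1.30
 mean [-1.29  -0.055  5.818  0.062  0.257  0.08   0.636 -0.065  0.163] sd Tz 0.00991133891961627
t16.35 [ 0.636 -0.065  0.163] yaw 0.1904 F [-0.815 -0.612  6.546] T [0.102 0.295 0.159] grip 60.007678270339966 q7 -1.33
 mean [-0.908 -0.013  6.209  0.078  0.261  0.113  0.636 -0.065  0.163] sd Tz 0.02894359160400915
```

```bash
tail -1 /dev/null
python3 -m jog '[[[0,0,-0.0001,0,0,-0.01,-1],[0,0,0,0,0,0,-1]]]' >/dev/null; python3 st.py 5
```

```text
t16.77 [ 0.636 -0.065  0.163] yaw 0.1592 F [-1.152 -0.096  5.671] T [0.079 0.269 0.101] grip 60.00746726989746 q7 -1.36
 mean [-0.931 -0.236  6.481  0.062  0.273  0.141  0.636 -0.065  0.163] sd Tz 0.027400934823000548
```

```bash

python3 -m jog '[[[0,0,-0.0001,0,0,-0.0125,-1],[0,0,0,0,0,0,-1]]]' >/dev/null; python3 st.py 5
python3 -m jog '[[[0,0,-0.0001,0,0,-0.0125,-1],[0,0,0,0,0,0,-1]]]' >/dev/null; python3 st.py 5
```

```text
t17.18 [ 0.636 -0.065  0.162] yaw 0.1197 F [-0.817  0.724  5.563] T [0.076 0.282 0.174] grip 60.00763714313507 q7 -1.39
 mean [-0.853  0.086  5.89   0.083  0.284  0.112  0.636 -0.065  0.162] sd Tz 0.024599457611269568
t17.60 [ 0.636 -0.065  0.162] yaw 0.0804 F [-1.341 -0.202  5.557] T [0.098 0.264 0.113] grip 60.007683634757996 q7 -1.42
 mean [-0.118  0.516  5.649  0.102  0.241  0.136  0.636 -0.065  0.162] sd Tz 0.008739800622722721
```

```bash

python3 -m jog '[[[0,0,-0.0001,0,0,-0.0125,-1],[0,0,0,0,0,0,-1]]]' >/dev/null; python3 st.py 5
python3 -m jog '[[[0,0,-0.0002,0,0,-0.0125,-1],[0,0,0,0,0,0,-1]]]' >/dev/null; python3 st.py 5
```

```text
t18.02 [ 0.636 -0.065  0.162] yaw 0.0411 F [-2.088  0.348  6.439] T [0.11  0.279 0.147] grip 60.007649660110474 q7 -1.45
 mean [-1.378  0.337  6.19   0.111  0.294  0.126  0.636 -0.065  0.162] sd Tz 0.024623071045906855
t18.43 [ 0.636 -0.065  0.162] yaw 0.0023 F [-1.41  -0.224  5.796] T [0.081 0.348 0.21 ] grip 60.017101764678955 q7 -1.48
 mean [-0.999  0.197  6.46   0.091  0.322  0.202  0.636 -0.065  0.162] sd Tz 0.01296210231745401
```

```bash

python3 -m jog '[[[0,0,-0.0001,0,0,-0.01,-1],[0,0,0,0,0,0,-1]]]' >/dev/null; python3 st.py 5
```

```text
t18.85 [ 0.636 -0.065  0.162] yaw -0.0285 F [-1.892  0.45   6.193] T [0.038 0.393 0.276] grip 60.02731204032898 q7 -1.51
 mean [-1.105  0.44   6.821  0.111  0.34   0.288  0.636 -0.065  0.162] sd Tz 0.017897521336753378
```

```bash

python3 -m jog '[[[0,0,0,0,0,-0.005,-1],[0,0,0,0,0,0,-1],[0,0,0,0,0,0,-1]]]' >/dev/null; python3 st.py 10
python3 -c "
from h import *
f=grab('scene')
c=f['image'][284:336,312:374]; c=np.clip(c.astype(float)*1.8,0,255).astype(np.uint8)
cv2.imwrite('pics/c6.png',cv2.resize(c,None,fx=11,fy=11,interpolation=cv2.INTER_CUBIC))"
```

```text
t19.35 [ 0.636 -0.065  0.162] yaw -0.0430 F [-0.75   0.39   7.085] T [0.077 0.293 0.255] grip 60.03306984901428 q7 -1.52
 mean [-1.276  0.233  6.735  0.109  0.34   0.299  0.636 -0.065  0.162] sd Tz 0.020437599481925008
```

View pics/c6.png

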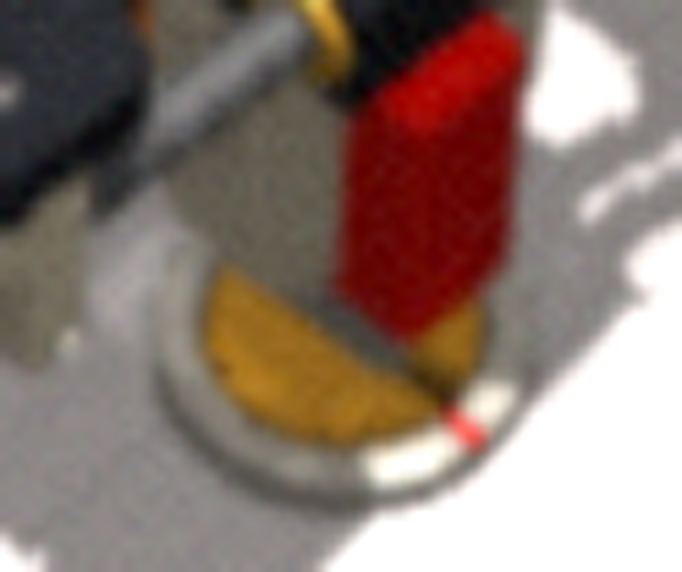

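Seated: the slot has turned a quarter turn, the head (crop (345,360)) looks level with the ring, and torque is about 0.32 N m on the stop. I'll relieve the twist and lift out.

```bash

python3 -m jog '[[[0,0,0.0002,0,0,0.01,-1],[0,0,0.0002,0,0,0.01,-1],[0,0,0,0,0,0.01,-1],[0,0,0,0,0,0.01,-1],[0,0,0,0,0,0,-1],[0,0,0,0,0,0,-1]]]' >/dev/null; python3 st.py 5
python3 -m jog '[[[0,0,0.001,0,0,0,-1],[0,0,0.002,0,0,0,-1],[0,0,0.003,0,0,0,-1],[0,0,0.004,0,0,0,-1],[0,0,0.005,0,0,0,-1],[0,0,0.01,0,0,0,-1],[0,0,0.01,0,0,0,-1],[0,0,0,0,0,0,-1],[0,0,0,0,0,0,-1]]]' >/dev/null; python3 st.py 3
```

```text
t20.40 [ 0.636 -0.065  0.162] yaw 0.0811 F [-0.367  0.436  6.304] T [0.136 0.281 0.024] grip 60.00222444534302 q7 -1.42
 mean [-0.483  0.774  5.439  0.115  0.258  0.031  0.636 -0.065  0.162] sd Tz 0.020965602012858756
t21.40 [ 0.636 -0.065  0.198] yaw 0.0796 F [ 0.704 -0.41  -1.096] T [ 0.036  0.031 -0.054] grip 59.99959409236908 q7 -1.42
 mean [ 0.159  0.281 -1.423  0.035  0.04   0.001  0.636 -0.065  0.197] sd Tz 0.009837790330739758
```

```bash

python3 -m jog '[[[-0.008,-0.0004,0.0005,0,0,0.02,-1],[-0.014,-0.0004,0.0005,0,0,0.037,-1],[-0.014,-0.0004,0.0005,0,0,0.037,-1],[-0.014,-0.0004,0.0005,0,0,0.037,-1],[-0.014,-0.0004,0,0,0,0.037,-1],[-0.014,-0.0004,0,0,0,0.037,-1],[-0.014,-0.0004,0,0,0,0.037,-1],[-0.014,-0.0004,0,0,0,0.037,-1],[-0.014,-0.0004,0,0,0,0.037,-1],[-0.014,-0.0004,0,0,0,0.037,-1]]]' >/dev/null
python3 -m jog '[[[-0.01,-0.0004,0,0,0,0.037,-1],[-0.006,-0.0004,0,0,0,0.03,-1],[0,0,0,0,0,0.0235,-1],[0,0,0,0,0,0,-1],[0,0,0,0,0,0,-1],[0,0,0,0,0,0,-1]]]' 
python3 - <<'E'
from h import *
f=grab('scene','s7.png')
c=np.clip(f['image'][235:345,235:385].astype(float)*1.7,0,255).astype(np.uint8)
cv2.imwrite('pics/c7.png',cv2.resize(c,None,fx=5,fy=5,interpolation=cv2.INTER_CUBIC))
E
python3 st.py 3
```

```text
t: 22.88
ee_pos: [0.4859, -0.07, 0.1987]
tool_rot: [-3.141, -0.0, 1.471]
wrist_force: [0.1, 0.3, -0.4]
opening: 0.0194
gripper_force: 60.0
t22.93 [ 0.486 -0.07   0.199] yaw 1.4716 F [ 0.026 -0.242 -0.747] T [-0.018 -0.063  0.   ] grip 59.99958515167236 q7 -0.23
 mean [ 0.241 -0.189 -1.028 -0.035 -0.097  0.008  0.486 -0.07   0.199] sd Tz 0.020658274326929172
```

View pics/c7.png

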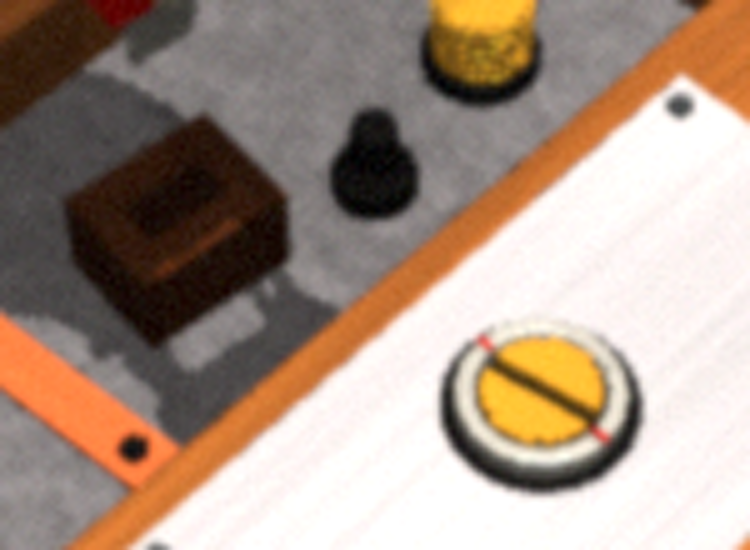

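Head is flush in the ring at crop (540,390), slot turned; the pocket mouth is at crop (177,196). Measuring the pocket.

```bash
python3 - <<'E'
from h import *
f=dict(np.load('/tmp/scene.npz')); g=f['image'][264:286,254:290].max(2)
g=cv2.GaussianBlur(g,(3,3),0)
np.set_printoptions(linewidth=220); print(g)
for uv in((270.4,274.2),): print(ray(f,uv,.072))
c=[ray(f,(235+x/5-.4,235+y/5-.4),.072)[0] for x,y in((67,205),(205,118),(288,200),(152,283))]
print(np.mean(c,0),[x.round(4) for x in c])
E
```

```text
[[46 46 45 44 43 44 44 43 39 34 31 30 29 27 25 24 24 23 23 23 22 23 23 24 23 23 24 29 38 51 64 73 77 77 76 76]
 [47 46 45 44 43 43 42 41 37 33 30 29 29 27 26 25 24 23 24 22 22 22 23 24 24 23 24 27 33 44 57 68 75 76 75 75]
 [46 45 44 43 42 40 38 36 33 31 29 29 28 28 27 25 23 23 23 22 21 22 22 24 25 24 25 25 27 33 44 57 67 73 74 73]
 [44 43 42 41 39 37 34 32 30 29 28 28 28 27 26 24 23 21 21 20 20 20 22 24 25 25 25 24 24 27 33 43 55 65 71 72]
 [43 42 39 37 35 32 30 29 29 28 28 27 27 27 26 24 23 21 18 17 17 18 20 23 25 26 26 25 25 25 27 33 43 55 65 69]
 [41 39 36 33 31 30 28 28 29 29 28 27 26 26 25 23 22 19 15 13 13 15 17 21 24 26 26 26 26 25 25 28 34 44 56 63]
 [36 34 32 30 29 29 29 28 29 29 28 27 25 24 22 21 19 16 14 13 12 14 15 18 21 24 26 27 26 25 25 26 29 35 45 52]
 [32 30 29 29 29 28 28 27 28 28 27 25 23 21 19 18 16 15 15 14 13 14 15 16 19 22 25 27 28 26 26 26 26 28 35 40]
 [30 30 29 29 29 28 27 26 26 26 25 23 21 18 16 15 15 15 14 13 14 15 15 15 18 21 25 29 30 29 27 26 25 26 29 32]
 [30 30 29 29 28 27 26 26 25 23 21 20 18 17 15 14 14 14 15 15 15 15 15 16 19 22 26 29 31 30 29 27 25 
[... 865 characters left out ...]
7 43 36 28 21 17 15 15 15 15 15]
 [22 24 27 29 29 28 29 30 28 26 23 22 23 26 29 30 30 30 31 31 35 40 44 46 45 40 32 25 20 18 17 15 15 16 15 14]
 [18 20 25 28 29 29 30 29 29 28 27 27 28 29 30 30 30 31 32 35 41 46 47 42 35 28 23 19 17 17 16 15 16 16 15 14]
 [16 17 22 26 29 29 30 29 29 29 29 29 29 30 30 30 31 33 35 39 43 45 40 31 24 20 19 17 17 16 15 16 17 17 15 15]
 [15 16 20 25 28 29 29 30 30 30 30 30 30 30 30 30 32 34 37 41 43 41 34 25 19 18 18 17 17 16 16 17 18 17 15 15]]
[[ 0.48558386 -0.06830393  0.072     ]]
[ 0.48618773 -0.06915135  0.072     ] [array([ 0.4625, -0.0952,  0.072 ]), array([ 0.4678, -0.0406,  0.072 ]), array([ 0.5107, -0.0445,  0.072 ]), array([ 0.5039, -0.0964,  0.072 ])]
```

```bash

python3 -m jog '[[[-0.0003,0.0002,-0.015,0,0,0.0005,-1],[0,0,-0.02,0,0,0,-1],[0,0,-0.02,0,0,0,-1],[0,0,-0.012,0,0,0,-1],[0,0,-0.006,0,0,0,-1],[0,0,-0.003,0,0,0,-1],[0,0,-0.003,0,0,0,-1],[0,0,-0.003,0,0,0,-1],[0,0,0,0,0,0,-1]]]' >/dev/null; python3 st.py
python3 -m jog '[[[0,0,-0.003,0,0,0,-1],[0,0,-0.003,0,0,0,-1],[0,0,0,0,0,0,-1]]]' >/dev/null; python3 st.py
```

```text
t23.83 [ 0.486 -0.07   0.117] yaw 1.4745 F [ 0.178  0.014 -0.175] T [-0.048 -0.082  0.102] grip 59.9996155500412 q7 -0.30
t24.08 [ 0.485 -0.07   0.111] yaw 1.4745 F [ 0.323 -0.251 -0.134] T [-0.091 -0.076 -0.042] grip 59.99954402446747 q7 -0.30
```

```bash

python3 -m jog '[[[0,0,-0.002,0,0,0,-1],[0,0,-0.002,0,0,0,-1],[0,0,0,0,0,0,-1]]]' >/dev/null; python3 st.py
python3 -m jog '[[[0,0,-0.003,0,0,0,-1],[0,0,-0.003,0,0,0,-1],[0,0,-0.003,0,0,0,-1],[0,0,-0.003,0,0,0,-1],[0,0,0,0,0,0,-1],[0,0,0,0,0,0,-1]]]' >/dev/null; python3 st.py
python3 -m jog '[[[0,0,-0.001,0,0,0,-1],[0,0,-0.001,0,0,0,-1],[0,0,0,0,0,0,-1],[0,0,0,0,0,0,-1]]]' >/dev/null; python3 st.py 2
```

```text
t24.33 [ 0.485 -0.07   0.107] yaw 1.4745 F [-0.25  -0.713 -1.25 ] T [-0.027 -0.069  0.007] grip 59.999674558639526 q7 -0.31
t24.83 [ 0.485 -0.07   0.095] yaw 1.4746 F [ 0.914  0.9   -0.944] T [-0.018 -0.083  0.005] grip 59.99965488910675 q7 -0.32
t25.17 [ 0.486 -0.07   0.093] yaw 1.4745 F [-0.394  0.111 -1.184] T [-0.043 -0.076  0.048] grip 59.99959588050842 q7 -0.32
 mean [-0.122  0.392 -0.683 -0.026 -0.097 -0.011  0.486 -0.07   0.093] sd Tz 0.012847358971965319
```

```bash

python3 -m jog '[[[0,0,-0.0005,0,0,0,-1],[0,0,0,0,0,0,-1],[0,0,0,0,0,0,-1]]]' |egrep 'ee|t_force'
python3 -m jog '[[[0,0,-0.0005,0,0,0,-1],[0,0,0,0,0,0,-1],[0,0,0,0,0,0,-1]]]' |egrep 'ee|t_force'
python3 -m jog '[[[0,0,-0.0003,0,0,0,-1],[0,0,0,0,0,0,-1],[0,0,0,0,0,0,-1]]]' |egrep 'ee|t_force'
```

```text
ee_pos: [0.4855, -0.0698, 0.0923]
wrist_force: [-0.0, 0.1, -1.9]
ee_pos: [0.4856, -0.0698, 0.0922]
wrist_force: [-1.3, -1.4, 3.4]
ee_pos: [0.4856, -0.0698, 0.0922]
wrist_force: [-2.0, 1.2, 6.7]
```

```bash

python3 -m jog '[[[0,0,0,0,0,0,-1],[0,0,0,0,0,0,-0.4],[0,0,0,0,0,0,-0.2],[0,0,0,0,0,0,0],[0,0,0,0,0,0,0],[0,0,0,0,0,0,0]]]' 10 |egrep 'ee|t_force|open'
python3 -m jog '[[[0,0,0.01,0,0,0,0],[0,0,0.02,0,0,0,0],[0,0,0.03,0,0,0,0],[0,0,0.035,0,0,0,0],[0,0,0.035,0,0,0,0],[0,0,0.02,0,0,0,0],[0,-0.03,0.01,0,0,0,0],[0,-0.04,0,0,0,0,0],[0,-0.04,0,0,0,0,0],[0,-0.04,0,0,0,0,0]]]' >/dev/null
python3 -m jog '[[[0,-0.04,0,0,0,0,0],[0,-0.04,0,0,0,0,0],[0,-0.03,0,0,0,0,0],[0,-0.02,0,0,0,0,0],[0,0,0,0,0,0,0],[0,0,0,0,0,0,0]]]' |egrep 'ee|t_force|open'
python3 - <<'E'
from h import *
t=grab('top','t8.png'); f=grab('scene','s8.png')
for n,g,a,b,c,d in(('top',t,340,390,240,280),('scene',f,248,298,242,300)):
    hsv=cv2.cvtColor(g['image'],cv2.COLOR_BGR2HSV); H,S,V=[hsv[...,i].astype(int) for i in range(3)]
    W=np.zeros(H.shape,bool); W[c:d,a:b]=1; red=((H<8)|(H>172))&(S>150)&W
    thr=cv2.threshold(V[red].astype(np.uint8).reshape(-1,1),0,255,cv2.THRESH_OTSU)[0]
    uv=big(red&(V>thr)); print(n,len(uv),np.median(pts(g,uv)[:,2]),rect(ray(g,uv,.1222)))
U,V=np.meshgrid(np.arange(351,367),np.arange(155,168)); P=pts(t,np.c_[U.ravel(),V.ravel()]); print('head z',np.median(P[:,2]))
def cr(im,a,b,c,d): return cv2.resize(im[c:d,a:b],(400,300),interpolation=cv2.INTER_CUBIC)
cv2.imwrite('pics/c8.png',np.vstack([np.hstack([cr(t['image'],220,500,120,330),cr(t['image'],330,386,141,183)]),np.hstack([cr(f['image'],130,370,180,360),cr(f['image'],303,383,285,345)])]))
E
```

```text
ee_pos: [0.4854, -0.0698, 0.0913]
wrist_force: [0.7, 0.0, 0.7]
opening: 0.0455
ee_pos: [0.4849, -0.3504, 0.2516]
wrist_force: [-0.2, 0.8, -0.2]
opening: 0.0464
top 322 0.12063978182859236 (array([483. , -70.2]), array([40.7, 19. ]), 'long-axis deg 84.4')
scene 273 0.1220844071078857 (array([486.3, -70.6]), array([39.8, 19.9]), 'long-axis deg 84.2')
head z 0.11757458635258916
```

View pics/c8.png

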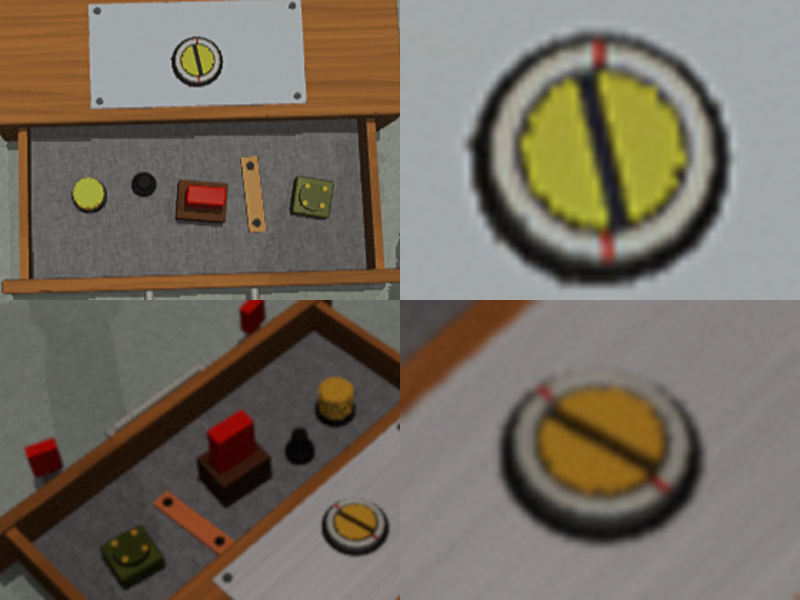

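The key stands back in the rack (top view crop (207,196)) with its top at the original 0.122 m. The head is flush with the ring, its slot turned about a quarter turn (crop (603,150)). The bystanders are unmoved. Handing in.

```bash
python3 -c "
from rig import sign_off; print(sign_off())"
```

```text
the job is handed in; nothing more can be done
None
```

The cam lock was turned clockwise about a quarter turn to its stop (about 0.32 N m, push under 10 N) with its head flush, the key is back fully down in its rack with the other drawer items where they were, and the job was handed in; no verdict came back.

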